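Release two token tubes with the spring pedal

ROBOT

A 7-joint arm with a two-finger parallel gripper is mounted at the origin on the work surface. World frame = base frame: x ahead of the robot, y to its left, z up, the work surface at z = 0. Lengths are in m, angles in rad, forces in N, time in s.
With the tool pointing down it reaches from about 0.425 to 0.925 m from the base axis. Payload 6.8 kg.
Tool frame: the origin (TCP) lies midway between the tips of the shut fingers; the grasp point (between the pads) lies bot.grip_point_offset behind it (bot.grip_point_offset is the distance from the TCP to the grasp point, in m); z points along the fingers, y is the line along which they close (so a half turn about z gives the same grasp; the last joint's range is limited). The gripper opens to 85 mm and grips with 20 to 120 N. Pads are 22 mm wide; open, the fingers measure 114 mm over their backs; the gripper's body (76 mm by 85 mm) begins 54 mm behind the grasp point. The pads swing forward as they close: fully open they stand 13 mm farther back than shut.
Start: joints at [-1.374, 0.477, 0.022, 1.555, -0.011, 1.109, -0.083], TCP at [0.203, 0.644, 0.231] pointing down, gripper open.
Joint ranges: [-2.96, 2.96], [-0.34, 2.1], [-1.41, 1.46], [0.24, 2.44], [-1.37, 4.51], [0.17, 1.92], [-2.96, 2.96]. Speed limits (rad/s): [2.39, 2.39, 3.14, 3.14, 3.14, 3.14, 3.14].

INTERFACE

Orientations are given as a unit quaternion [w, x, y, z].
In Python, from station import get_obs, cams, job, bot gives the robot as it stands.
- The arm moves only by the tool arm_command, never from a script. Its argument "rows" is a list that holds one entry, the list of rows, each a list of 5 numbers: the finger opening in mm, from 0 to 85.4, then the shift along the world's x, y, z in units of 60 mm (1.0 is 60 mm), then the turn about the world's z in units of 0.08 rad (1.0 is 0.08 rad). In form: [[[grip, x, y, z, turn], ...]]. A call has exactly 10 rows; each row shifts and turns the commanded pose from where the row before left it; what a row does not reach is not made up. A row lasts 1/8 s, in which the tool goes at most 62.5 mm and 10.7 degrees, less where a joint would pass 70% of its speed; a pose out of reach is approached as far as the arm can. A call with a number of a shift or a turn outside -1 to 1 is refused whole. A call with a gripper value outside its range is refused whole. The fingers move at their own pace and stop on an object; "newtons" is the grip in N (left out, the last holds). Time passes only in rows, so rows that do not move let the fingers close, or fill a call up. It gives the time, the measured TCP pose, the force, the opening and the grip force at its end, in the units of the state.
- get_obs(): the state, without advancing time (a new reading comes with each control period).
- cams.read_camera(name): name is "scene" or "top" or "wrist"; returns the picture (480x640x3 uint8, red, green, blue); there is no depth.
- cams.camera_params(name): a dict with "K" (3x3 intrinsics, pixels), "extrinsics" (4x4, takes a point from camera to world coordinates). Camera axes: x right, y down, z forward; pixel columns grow to the right and rows downward; lengths in m; the calibration is good to about 2 mm. A picture is of the moment at which its call begins: read the wrist's pose just before it. camera_params takes no time and is no camera call; for the wrist camera it gives the pose at the moment of the call.
- job.hand_in(): hands the job in; it is judged then, once.
The state is a dict: "t": time; "q": joint angles; "joint_vel": joint speeds; "joint_torque": joint torques, N m; "eef_pos": TCP position; "tool_rot": TCP orientation; "contact_force": force on the tool from outside, world axes, zero at the start; "torque": the same for the moment, N m; "gripper_width": opening from 0.0 (shut) to 1.0 (fully open); "grasp_force": force on a finger pad.
Only numpy, scipy, OpenCV 4.12 (cv2) and the standard library are available. Lean on these libraries where they do the work, as an engineer would, in place of code of your own. Each camera call takes 0.05 s, during which the arm holds its last target. There are 200 camera calls.

TASK

Move the brass tray so that it stands flat under the low end of the chute, so that tubes rolling off the end will drop into it. Then press the spring pedal of the release jig right down to its stop and let it come fully up again, twice, so that exactly two token tubes roll into the tray and the other two stay in the chute. Do not touch the tubes with the robot, and leave the lock cylinder, the cam block and the wrench where they are.

Things in the scene. Friction and masses are not known exactly. Their poses are not given: they have to be found in the camera images.
- jig: Release jig fixed to the table: grey base, open steel chute 104 mm wide, 222 mm long. Origin on the table under the chute's middle line. The chute runs along jig y, rises 12 degrees to +y, lets tubes off at its low end (-y); the pedal is on the -x side. A frame with two blades stands over the chute, 180 mm high, from y = -105 to -10 mm. The base ends at y = -70 mm, 30 mm behind the low edge.
- chute_mouth (a point): Middle of the chute floor's low edge (x 0, y -100, z 58 mm in the jig's frame, axes parallel to it; underside 54 mm up). Tubes drop off towards jig -y and land 20 to 70 mm beyond. A good place for the tray's centre is 50 mm beyond this edge along jig -y, tray parallel to the jig: its 40 mm high rim then passes 14 mm under the chute.
- pedal (a joint): Spring pedal's hinge: 0 = up, 0.30 rad = down on its stop; springs up when let go. Pad middle needs about 4 N at the start, 10 N at the stop. Up: front blade blocks the lowest tube. Down: it lifts and a rear blade holds the next tube; in the last tenth of travel one tube rolls off (hold the pedal down 0.5 s for it). Up again: the next tube rolls to the front blade (0.5 s).
- pedal_pad (a point): Middle of the top of the pedal's ribbed rubber pad, 70 mm (jig x) by 78 mm (jig y); moves with the pedal. The pedal is a plate hinged along jig y at x -72, y 60, z 70 mm in the jig's frame; the pad's middle is 105 mm from the hinge towards -x, about 90 mm above the table when up, 58 mm on the stop.
- tray: Loose square brass tray, 140 x 140 mm, 40 mm high, walls and floor 4 mm, about 0.7 kg. Origin at the centre of its underside, z up; the wooden grip is on its -x side (the side towards the robot).
- tray_grip (a point): Middle of the top of the tray's wooden grip, an upright block 16 mm thick (tray x), 70 mm long (tray y), its top 85 mm above the table, 45 mm above the tray's rim; 78 mm from the tray's centre towards tray -x. Pinch it from above across its thickness.
- tube1: Token tube, aluminium cylinder 44 mm in diameter and 90 mm long, about 0.3 kg; the lowest in the chute at the start. Origin at its centre, its long axis along its x.
- tube2: Same kind of tube, second in the chute.
- tube3: Same kind of tube, third in the chute; it must stay in the chute.
- tube4: Same kind of tube, highest in the chute; it must stay in the chute.
- lock_cylinder: Bystander: nickel lock cylinder standing on its flange, 52 mm in diameter, 62 mm high. Origin at the centre of its underside.
- cam_block: Bystander: steel cam spring block 70 x 60 mm, 54 mm high. Origin at the centre of its underside.
- tension_wrench: Bystander: tension wrench lying flat, 190 mm long, 24 mm thick wooden handle towards its -x. Origin on the table under the joint of handle and shaft, 10 mm in front of the handle's end.
Things that resemble listed ones, but are neither listed nor needed, are in the scene too. Leave any blue look-alike of the tube1 alone.

How it is judged:
By the outcome, as a careful person would: the job done as asked, in the order asked, and still so for the second after the job is handed in, with the robot touching nothing.
It also fails if it takes over 58 s, if anything falls off the work surface, if the arm or the gripper's body presses on something with over 40 N, if the wrist force passes 120 N, or if a joint passes its speed limit or range.

## Working session

There is one attempt and no reset: what is moved stays moved. The work goes in short steps, Python scripts to look and compute and a tool call to move; the robot and the scene stay as the last step left them, time stands still between calls to the robot, and variables do not carry over. Pictures are saved under pics/ and viewed, at most 13 in all, crops included, and the job is handed in when it is done.

Besides the shell and the picture viewer there is one more tool, called by a JSON object that holds its "name" and its "arguments", one argument or row to a line. arm_command: Moves the arm, as the interface text tells. Its arguments: {"type":"object","properties":{"rows":{"type":"array"},"newtons":{"type":"number"}},"required":["rows"]}

```bash
mkdir -p pics; cat > h.py <<'E'
import numpy as np, cv2
from station import get_obs, cams, job, bot
def snap(n,f):
    im=cams.read_camera(n); cv2.imwrite('pics/'+f,im[:,:,::-1]); return im
def pix2w(n,uv,z,P=None):
    P=P or cams.camera_params(n); K=np.array(P['K']);E=np.array(P['extrinsics'])
    d=E[:3,:3]@np.linalg.solve(K,[uv[0],uv[1],1.]); o=E[:3,3]
    return o+d*(z-o[2])/d[2]
def w2pix(n,p,P=None):
    P=P or cams.camera_params(n); K=np.array(P['K']);E=np.array(P['extrinsics'])
    c=K@(E[:3,:3].T@(np.array(p)-E[:3,3])); return c[:2]/c[2]
E
python3 - <<'E'
from h import *
snap('top','t0.png');snap('scene','s0.png')
o=get_obs();print(o['t'],o['eef_pos'],o['tool_rot'],bot.grip_point_offset)
print(cams.camera_params('top'))
E
```

```text
0.1 [0.20239375 0.64340006 0.23043195] [-6.95294603e-05  1.51793109e-01  9.88411951e-01 -8.13980216e-04] 0.0187
{'K': array([[543.10898508,   0.        , 330.92267429],
       [  0.        , 543.10898508, 243.17890435],
       [  0.        ,   0.        ,   1.        ]]), 'extrinsics': array([[ 7.73213987e-04, -9.84799903e-01,  1.73690970e-01,
         4.50622814e-01],
       [-9.99951829e-01, -2.46095028e-03, -9.50174246e-03,
         3.23903328e-02],
       [ 9.78475989e-03, -1.73675256e-01, -9.84754367e-01,
         1.21899506e+00],
       [ 0.00000000e+00,  0.00000000e+00,  0.00000000e+00,
         1.00000000e+00]])}
```

View pics/t0.png

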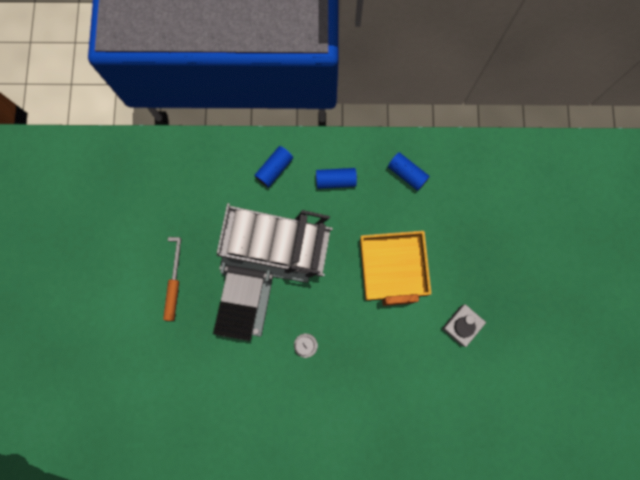

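View pics/s0.png

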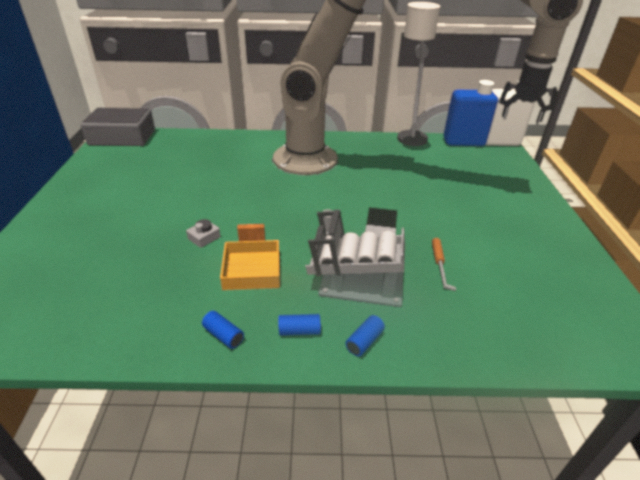

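```bash
python3 - <<'E'
import cv2
im=cv2.imread('pics/t0.png')[195:355,200:440]
cv2.imwrite('pics/t0c.png',cv2.resize(im,(792,528),interpolation=cv2.INTER_CUBIC))
E
```

```text
(no output)
```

View pics/t0c.png

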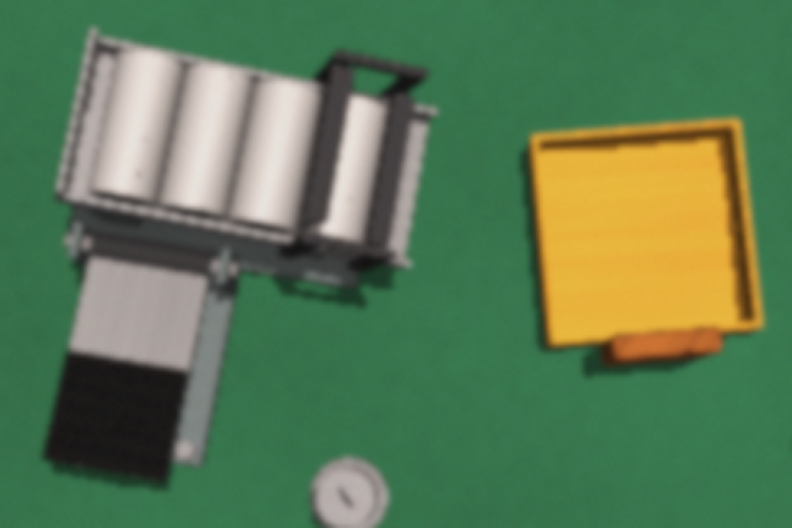

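```bash
python3 - <<'E'
from h import *
from scipy.optimize import least_squares
P=cams.camera_params('top')
def fit(pts,g):
    J=np.array([a for a,b in pts],float)/1000; U=np.array([b for a,b in pts])/3.3+[200,195]
    def res(v):
        c,s=np.cos(v[2]),np.sin(v[2])
        return np.concatenate([w2pix('top',[v[0]+c*x-s*y,v[1]+s*x+c*y,z],P)-u for (x,y,z),u in zip(J,U)])
    r=least_squares(res,g,loss='soft_l1'); print(np.round(r.x,4),np.degrees(r.x[2]).round(2),np.round(r.fun.reshape(-1,2),1).tolist())
fit([((70,70,40),(530,134)),((70,-70,40),(741,120)),((-70,-70,40),(763,328)),((-70,70,40),(548,348)),((-78,0,85),(665,340))],[.4,-.1,0])
fit([((-140,99,83),(70,352)),((-140,21,83),(188,372)),((-209,21,97),(168,485)),((-209,99,97),(45,460)),((52,-100,62),(435,110)),((-52,-100,62),(408,262))],[.4,.1,0])
for n,u in [('lock',(306,345)),('cam',(464,324)),('blueR',(408,171)),('wrench',(170,300))]: print(n,pix2w('top',u,.04))
E
```

```text
[ 0.6107 -0.1206  0.0754] 4.32 [[0.4, 0.2], [-0.6, -0.1], [-0.6, -0.0], [0.4, -1.3], [0.3, 0.9]]
[ 0.6502  0.1294 -0.1572] -9.01 [[0.2, -0.3], [1.4, -0.4], [0.5, -1.3], [-0.0, 0.1], [-1.5, 0.7], [-1.0, 1.7]]
lock [0.43791147 0.07400482 0.04      ]
cam [ 0.48258316 -0.26567309  0.04      ]
blueR [ 0.82469569 -0.15310712  0.04      ]
wrench [0.53317891 0.36824659 0.04      ]
```

{"name": "arm_command", "arguments": {
  "rows": [
    [[85, 0.55, -0.8, 0, -1], [85, 0.55, -0.8, 0, -1], [85, 0.55, -0.8, 0, -1], [85, 0.55, -0.8, 0, -1], [85, 0.55, -0.8, 0, -1], [85, 0.55, -0.8, 0, -1], [85, 0.55, -0.8, 0, -1], [85, 0.55, -0.8, 0, -1], [85, 0.55, -0.8, 0, -1], [85, 0.55, -0.8, 0, -1]]
  ]
}}

```text
t: 1.35
eef_pos: [0.5332, 0.1622, 0.2312]
tool_rot: [-0.0, 0.526, 0.851, 0.0]
contact_force: [0.7, 0.8, 0.0]
gripper_width: 0.996
grasp_force: 0.0
```

{"name": "arm_command", "arguments": {
  "rows": [
    [[85, 0, -0.7, 0, -0.7], [85, 0, -0.7, 0, -0.7], [85, 0, -0.7, 0, -0.7], [85, 0, -0.7, 0, -0.7], [85, 0, -0.7, 0, -0.7], [85, 0, -0.7, 0, -0.7], [85, 0, -0.5, 0, -0.7], [85, 0, -0.3, 0, 0], [85, 0, 0, 0, 0], [85, 0, 0, 0, 0]]
  ]
}}

```text
t: 2.6
eef_pos: [0.5325, -0.1349, 0.231]
tool_rot: [-0.0, 0.68, 0.733, 0.0]
contact_force: [-0.3, 0.6, -0.1]
gripper_width: 0.996
grasp_force: 0.0
```

```bash
python3 - <<'E'
from h import *
o=get_obs();print(o['t'],o['eef_pos'],o['tool_rot'],o['q'],o['contact_force'])
P=cams.camera_params('wrist')
im=snap('wrist','w1.png')
q=o['tool_rot'];n=q[1:3];print('tool y deg',np.degrees(np.arctan2(2*n[1]*n[1]-1,2*n[0]*n[1])))
print('pred grip',w2pix('wrist',[.5329,-.1265,.085],P), 'P',repr(P))
E
```

```text
2.6 [ 0.53254138 -0.13492304  0.23103222] [-4.20002062e-04  6.80054299e-01  7.33161628e-01  4.83319075e-05] [-0.34595271  0.3014916   0.59335285  1.88886245 -0.19793888  1.01001655
  0.40770028] [-0.30906643  0.61213267 -0.08632415]
tool y deg 4.304207724483079
pred grip [317.2304309  217.41649551] P {'K': array([[364.45711794,   0.        , 316.69378439],
       [  0.        , 364.45711794, 242.20509213],
       [  0.        ,   0.        ,   1.        ]]), 'extrinsics': array([[ 9.97264440e-01,  7.10801588e-02,  2.02792216e-02,
         5.27924312e-01],
       [ 7.39159163e-02, -9.57988315e-01, -2.77118795e-01,
        -6.41749756e-02],
       [-2.70390609e-04,  2.77859677e-01, -9.60621636e-01,
         3.73166153e-01],
       [ 0.00000000e+00,  0.00000000e+00,  0.00000000e+00,
         1.00000000e+00]])}
```

View pics/w1.png

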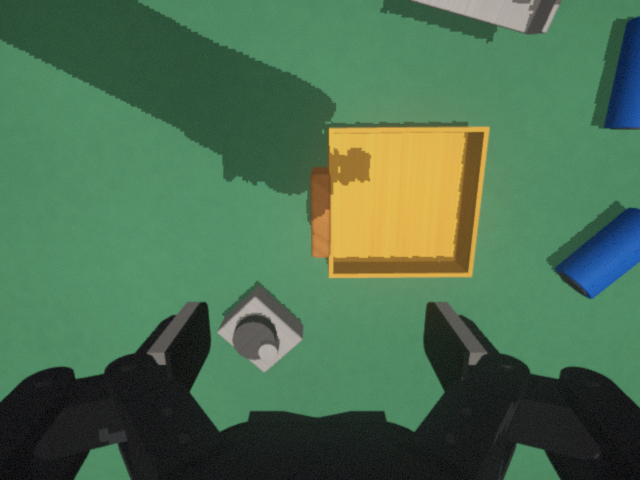

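{"name": "arm_command", "arguments": {
  "rows": [
    [[60, 0.06, 0, -0.5, 0], [60, 0, 0, -0.5, 0], [60, 0, 0, -0.5, 0], [60, 0, 0, -0.5, 0], [60, 0, 0, -0.4, 0], [60, 0, 0, -0.3, 0], [60, 0, 0, -0.2, 0], [60, 0, 0, -0.08, 0], [60, 0, 0, 0, 0], [60, 0, 0, 0, 0]]
  ]
}}

```text
t: 3.9
eef_pos: [0.5367, -0.1362, 0.0531]
tool_rot: [0.0, 0.681, 0.733, 0.0]
contact_force: [-0.1, -0.9, 0.1]
gripper_width: 0.704
grasp_force: 0.0
```

{"name": "arm_command", "arguments": {
  "newtons": 80,
  "rows": [
    [[45, 0, 0, 0, 0], [30, 0, 0, 0, 0], [22, 0, 0, 0, 0], [18, 0, 0, 0, 0], [10, 0, 0, 0, 0], [5, 0, 0, 0, 0], [5, 0, 0, 0, 0], [5, 0, 0, 0, 0], [5, 0, 0, 0, 0], [5, 0, 0, 0, 0]]
  ]
}}

```text
t: 5.15
eef_pos: [0.5359, -0.136, 0.0527]
tool_rot: [-0.0, 0.68, 0.733, -0.0]
contact_force: [-2.6, 0.9, 5.5]
gripper_width: 0.175
grasp_force: 79.3
```

{"name": "arm_command", "arguments": {
  "rows": [
    [[5, 0.018, 0.1, 0, -0.4], [5, 0.018, 0.15, 0, -0.5], [5, 0.018, 0.2, 0, -0.5], [5, 0.018, 0.25, 0, -0.5], [5, 0.018, 0.25, 0, -0.5], [5, 0.018, 0.25, 0, -0.51], [5, 0.018, 0.25, 0, 0], [5, 0.018, 0.2, 0, 0], [5, 0.018, 0.15, 0, 0], [5, 0.018, 0.06, 0, 0]]
  ]
}}

```text
t: 6.4
eef_pos: [0.5469, -0.0266, 0.0527]
tool_rot: [0.001, 0.762, 0.647, -0.001]
contact_force: [-1.2, -7.5, 4.5]
gripper_width: 0.18
grasp_force: 79.2
```

```bash
python3 - <<'E'
from h import *
o=get_obs();print(o['t'],o['eef_pos'],o['contact_force'],o['gripper_width'])
im=snap('top','t1.png')[185:345,200:440,::-1]
cv2.imwrite('pics/t1c.png',cv2.resize(im,(792,528),interpolation=cv2.INTER_CUBIC))
E
```

```text
6.4 [ 0.54685399 -0.02663362  0.05273094] [-1.22939547 -7.47915376  4.53494506] 0.17971125683280223
```

View pics/t1c.png

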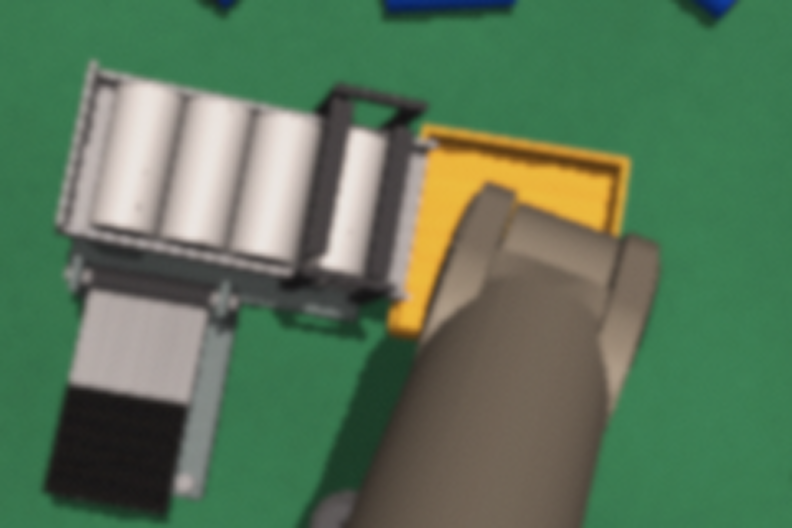

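{"name": "arm_command", "arguments": {
  "rows": [
    [[25, 0, 0, 0, 0], [35, 0, 0, 0, 0], [45, 0, 0, 0, 0], [45, 0, 0, 0, 0], [45, 0, 0, 0.2, 0], [45, 0, 0, 0.5, 0], [45, 0, 0, 0.7, 0], [45, 0, 0, 0.8, 0], [45, 0, 0, 0.8, 0], [45, 0, 0, 0, 0]]
  ]
}}

```text
t: 7.7
eef_pos: [0.5494, -0.025, 0.2369]
tool_rot: [0.002, 0.761, 0.649, 0.004]
contact_force: [-0.4, 0.5, -1.3]
gripper_width: 0.526
grasp_force: 0.0
```

```bash
python3 - <<'E'
from h import *
o=get_obs();print(o['t'],o['eef_pos'],o['contact_force'],o['gripper_width'])
P=cams.camera_params('wrist');snap('wrist','w2.png')
# jig estimates
c,s=np.cos(-.1572),np.sin(-.1572)
W=lambda x,y,z:[.6502+c*x-s*y,.1294+s*x+c*y,z]
print('pad',W(-175,60,90) if 0 else W(-.175,.06,.09))
for p in [(-.052,-.1,.058),(.052,-.1,.058),(-.07,-.085,.04),(-.07,-.225,.04),(.07,-.225,.04)]: print(p,w2pix('wrist',W(*p),P))
E
```

```text
7.7 [ 0.54935194 -0.02496733  0.23687089] [-0.41089507  0.51409494 -1.25477501] 0.5259833536188062
pad [np.float64(0.4867510377858503), np.float64(0.21605700635907904), 0.09]
(-0.052, -0.1, 0.058) [341.81299448 140.64857433]
(0.052, -0.1, 0.058) [463.929884   140.22536646]
(-0.07, -0.085, 0.04) [320.25008833 122.97042317]
(-0.07, -0.225, 0.04) [320.3333449  271.49868784]
(0.07, -0.225, 0.04) [461.22587536 270.68080603]
```

View pics/w2.png

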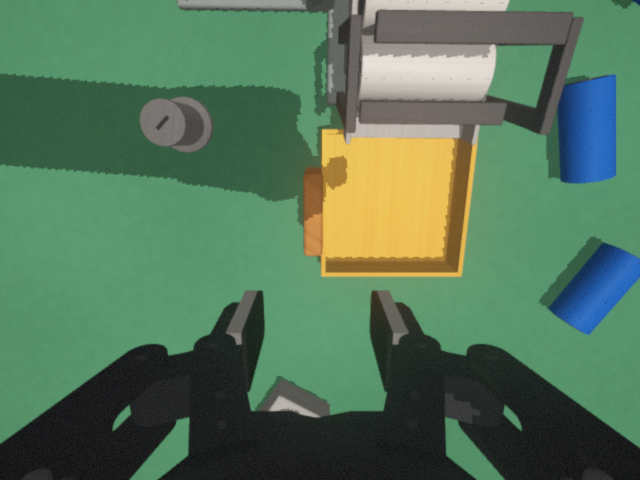

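{"name": "arm_command", "arguments": {
  "rows": [
    [[0, -0.3, 0.2, 0, 0], [0, -0.3, 0.5, 0, 0], [0, -0.2, 0.7, 0, 0], [0, -0.2, 0.7, 0, 0], [0, -0.04, 0.7, 0, 0], [0, 0, 0.7, -0.2, 0], [0, 0, 0.4, -0.6, 0], [0, 0, 0.12, -0.7, 0], [0, 0, 0, -0.4, 0], [0, 0, 0, 0, 0]]
  ]
}}

```text
t: 9.0
eef_pos: [0.4824, 0.2155, 0.116]
tool_rot: [-0.0, 0.761, 0.649, -0.003]
contact_force: [0.0, -0.1, 0.1]
gripper_width: 0.003
grasp_force: 0.0
```

```bash
python3 - <<'E'
from h import *
o=get_obs();print(o['t'],o['eef_pos'],o['contact_force'],o['gripper_width'])
P=cams.camera_params('wrist');snap('wrist','w3.png');print(w2pix('wrist',o['eef_pos'],P),w2pix('wrist',[.4868,.2161,.09],P))
E
```

```text
9.0 [0.48237238 0.21547294 0.11602733] [ 0.04490274 -0.10049368  0.06052155] 0.0025287275506532397
[315.49115873 309.318993  ] [324.47480768 282.81710919]
```

View pics/w3.png

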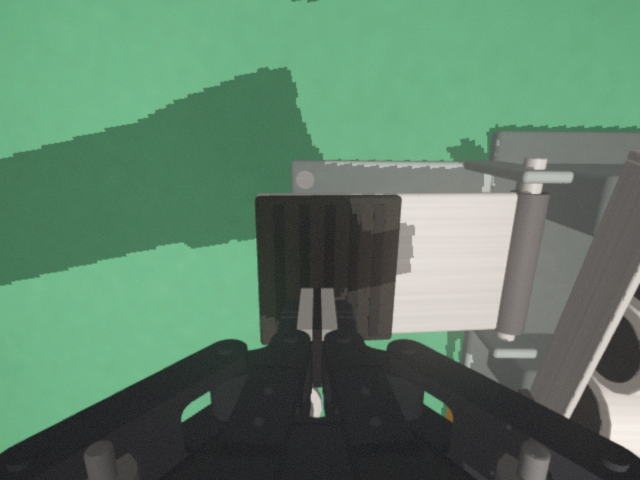

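{"name": "arm_command", "arguments": {
  "rows": [
    [[0, 0.1, 0.1, 0, 0], [0, 0, 0, -0.2, 0], [0, 0, 0, -0.2, 0], [0, 0, 0, -0.15, 0], [0, 0, 0, -0.1, 0], [0, 0, 0, -0.1, 0], [0, 0, 0, -0.1, 0], [0, 0, 0, -0.1, 0], [0, 0, 0, 0, 0], [0, 0, 0, 0, 0]]
  ]
}}

```text
t: 10.3
eef_pos: [0.4891, 0.2229, 0.0614]
tool_rot: [-0.001, 0.761, 0.649, -0.001]
contact_force: [-4.6, 0.9, 10.0]
gripper_width: -0.003
grasp_force: 5.4
```

{"name": "arm_command", "arguments": {
  "rows": [
    [[0, 0, 0, -0.05, 0], [0, 0, 0, -0.05, 0], [0, 0, 0, -0.03, 0], [0, 0, 0, 0, 0], [0, 0, 0, 0, 0], [0, 0, 0, 0, 0], [0, 0, 0, 0, 0], [0, 0, 0, 0, 0], [0, 0, 0, 0, 0], [0, 0, 0, 0, 0]]
  ]
}}

```text
t: 11.55
eef_pos: [0.4899, 0.2229, 0.0576]
tool_rot: [-0.002, 0.761, 0.648, 0.0]
contact_force: [-17.9, -5.9, 56.0]
gripper_width: -0.006
grasp_force: 29.4
```

```bash
python3 - <<'E'
from h import *
o=get_obs();print(o['t'],o['eef_pos'],o['contact_force'])
im=snap('top','t2.png')[185:345,200:440,::-1]; s=snap('scene','s2.png')[170:330,200:440,::-1]
cv2.imwrite('pics/c2.png',cv2.resize(np.vstack([im,s]),None,fx=1.85,fy=1.85,interpolation=cv2.INTER_CUBIC))
E
```

```text
11.55 [0.48990185 0.22289733 0.05758588] [-17.86270883  -5.93229226  56.03363587]
```

View pics/c2.png

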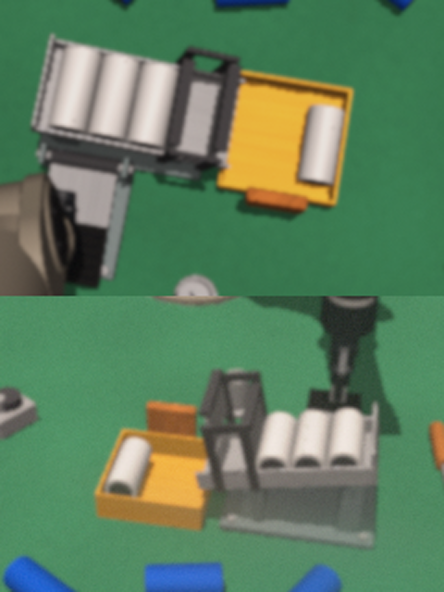

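{"name": "arm_command", "arguments": {
  "rows": [
    [[0, 0, 0, 0.2, 0], [0, 0, 0, 0.2, 0], [0, 0, 0, 0.2, 0], [0, 0, 0, 0.2, 0], [0, 0, 0, 0.2, 0], [0, 0, 0, 0.2, 0], [0, 0, 0, 0, 0], [0, 0, 0, 0, 0], [0, 0, 0, 0, 0], [0, 0, 0, 0, 0]]
  ]
}}

```text
t: 12.9
eef_pos: [0.4904, 0.2226, 0.1254]
tool_rot: [0.0, 0.761, 0.649, -0.0]
contact_force: [0.1, -0.5, -0.6]
gripper_width: -0.003
grasp_force: 0.0
```

```bash
python3 - <<'E'
from h import *
o=get_obs();print(o['t'],o['eef_pos'],o['contact_force'])
im=snap('top','t3.png')[185:345,200:440,::-1]; s=snap('scene','s3.png')[170:330,200:440,::-1]
cv2.imwrite('pics/c3.png',cv2.resize(np.vstack([im,s]),None,fx=1.85,fy=1.85,interpolation=cv2.INTER_CUBIC))
E
```

```text
12.9 [0.49037093 0.22256914 0.12536419] [ 0.11681086 -0.48720323 -0.62182413]
```

View pics/c3.png

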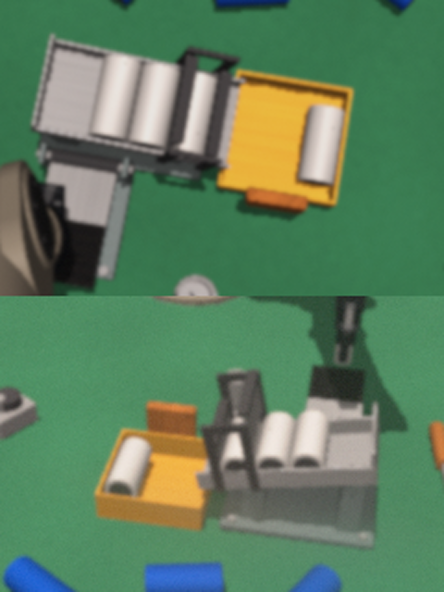

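{"name": "arm_command", "arguments": {
  "rows": [
    [[0, 0, 0, -0.25, 0], [0, 0, 0, -0.25, 0], [0, 0, 0, -0.2, 0], [0, 0, 0, -0.15, 0], [0, 0, 0, -0.1, 0], [0, 0, 0, -0.1, 0], [0, 0, 0, -0.08, 0], [0, 0, 0, -0.05, 0], [0, 0, 0, -0.02, 0], [0, 0, 0, 0, 0]]
  ]
}}

```text
t: 14.25
eef_pos: [0.4898, 0.2227, 0.0574]
tool_rot: [-0.002, 0.761, 0.648, -0.0]
contact_force: [-19.7, -5.2, 61.0]
gripper_width: -0.005
grasp_force: 31.4
```

{"name": "arm_command", "arguments": {
  "rows": [
    [[0, 0, 0, 0, 0], [0, 0, 0, 0, 0], [0, 0, 0, 0, 0], [0, 0, 0, 0, 0], [0, 0, 0, 0, 0], [0, 0, 0, 0, 0], [0, 0, 0, 0, 0], [0, 0, 0, 0, 0], [0, 0, 0, 0, 0], [0, 0, 0, 0, 0]]
  ]
}}

```text
t: 15.5
eef_pos: [0.4898, 0.2227, 0.0574]
tool_rot: [-0.002, 0.761, 0.648, -0.0]
contact_force: [-20.0, -5.8, 59.9]
gripper_width: -0.001
grasp_force: 31.3
```

```bash
python3 - <<'E'
from h import *
o=get_obs();print(o['t'],o['eef_pos'],o['contact_force'])
im=snap('top','t4.png')[185:345,200:440,::-1]; s=snap('scene','s4.png')[170:330,200:440,::-1]
cv2.imwrite('pics/c4.png',cv2.resize(np.vstack([im,s]),None,fx=1.85,fy=1.85,interpolation=cv2.INTER_CUBIC))
E
```

```text
15.5 [0.48983339 0.22272646 0.05743006] [-20.02161471  -5.75417209  59.94694904]
```

View pics/c4.png

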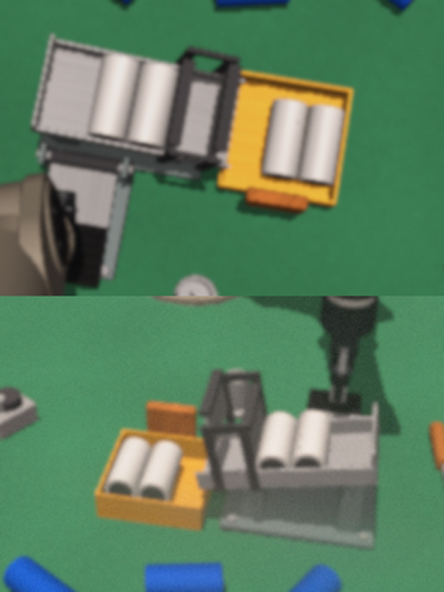

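Two tubes lie in the tray and two are held in the chute. Next I release the pedal and clear the arm.

{"name": "arm_command", "arguments": {
  "rows": [
    [[0, 0, 0, 0.2, 0], [0, 0, 0, 0.2, 0], [0, 0, 0, 0.2, 0], [0, 0, 0, 0.3, 0], [0, 0, 0, 0.5, 0], [0, 0, 0, 0.5, 0], [0, 0, 0, 0.5, 0], [0, 0, 0, 0, 0], [0, 0, 0, 0, 0], [0, 0, 0, 0, 0]]
  ]
}}

```text
t: 16.85
eef_pos: [0.4899, 0.2224, 0.1967]
tool_rot: [-0.0, 0.761, 0.649, -0.001]
contact_force: [0.1, 0.7, -1.0]
gripper_width: 0.002
grasp_force: 0.0
```

{"name": "arm_command", "arguments": {
  "rows": [
    [[0, 0, 0, 0, 0], [0, 0, 0, 0, 0], [0, 0, 0, 0, 0], [0, 0, 0, 0, 0], [0, 0, 0, 0, 0], [0, 0, 0, 0, 0], [0, 0, 0, 0, 0], [0, 0, 0, 0, 0], [0, 0, 0, 0, 0], [0, 0, 0, 0, 0]]
  ]
}}

```text
t: 18.1
eef_pos: [0.4906, 0.2227, 0.1977]
tool_rot: [0.0, 0.761, 0.649, 0.0]
contact_force: [0.1, -0.1, 0.8]
gripper_width: 0.001
grasp_force: 0.0
```

```bash
python3 - <<'E'
from h import *
o=get_obs();print(o['t'],o['eef_pos'],o['contact_force'])
im=snap('top','t5.png')[185:345,200:440,::-1]; s=snap('scene','s5.png')[170:330,200:440,::-1]
cv2.imwrite('pics/c5.png',cv2.resize(np.vstack([im,s]),None,fx=1.85,fy=1.85,interpolation=cv2.INTER_CUBIC))
E
```

```text
18.1 [0.49056655 0.22270269 0.19770355] [ 0.13328683 -0.0858191   0.83180485]
```

View pics/c5.png

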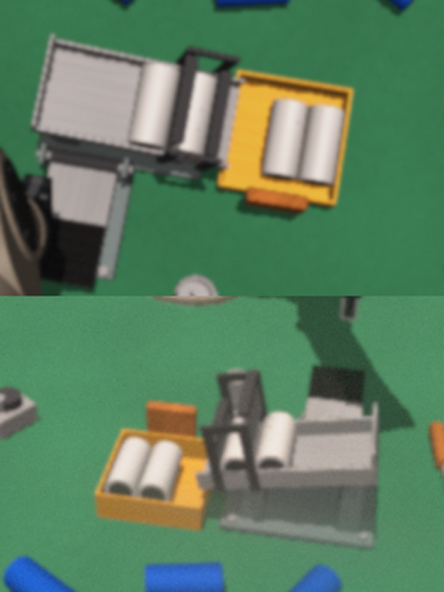

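The picture shows two tubes in the tray and two in the chute. The pedal is up and the arm is clear.

```bash
python3 -c "
from station import job
print(job.hand_in())"
```

```text
the job is handed in; nothing more can be done
None
```

The job is handed in at about 18 s: the tray stands flat under the chute's low end, two tubes are in it, two are still in the chute, the pedal is up and the robot is clear; the fingertips pressed the pedal's stop with about 60 N each time, and no verdict was returned.

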